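Fit the starting pin and hold the router guard open

TASK

Set up the router plate for checking its cutter: take the smooth starting pin out of the wooden bit block and stand it in the bore of the metal plate, fully home on its collar, and let it go. Then lift the hinged guard over the cutter by its grip and hold it open at 45 degrees (give or take 6); it falls shut by itself, so finish while still holding it there, with the arm and nothing else carrying it. Leave everything else where it is.

Things in the scene. Friction and masses are not known exactly. Their poses are not given: they have to be found in the camera images.
- router_plate: Fixed aluminium plate 260 (x) x 340 (y) x 36 mm on the bench. Origin: centre of its underside; x points away from the robot at yaw 0, z up. At x = 0, y = 0 a cutter 33 mm across, 26 high. Black dust hood at x 65 to 120, |y| to 75, up to 96 mm above the bench, its spigot to 126; wooden fence halves at x 65 to 87, |y| 81 to 169, up to 81 mm above the bench.
- bore (a point): Mouth of the only bore in the router plate: round, 16 mm in diameter, 2 mm chamfer, right through (36 mm deep), at x = -50, y = +130 mm of the plate (left end, seen from the robot). The point lies on its axis, level with the plate's top, 36 mm above the bench. z up.
- guard (a joint): Opening of the guard, rad: 0 = shut (level over the cutter, as it starts), grows as its front edge is lifted, 45 degrees = 0.785, stop at 1.4. It falls shut from any angle by its weight (about 0.35 kg, free hinge, some 2 N at the grip). A grey sheet 120 mm from hinge to front edge, 140 wide, 6 thick, the front edge turned down 20 mm.
- guard_hinge (a point): Middle of the guard's hinge line, which runs along the plate's y axis at x = +60, y = 0 mm of the plate, 100 mm above the bench. Axes turn with the guard.
- guard_grip (a point): Centre of the guard's black grip: a roll 28 mm in diameter, 30 mm long, axis parallel to the hinge line, flat ends facing +-y of the plate; on a stem 12 mm wide, 35 mm ahead of the guard's front edge, 155 mm from the hinge line. Shut: 100 mm above the bench, at x = -95, y = 0 mm of the plate. Axes turn with the guard.
- bit_block: Fixed dark wooden block 190 (x) x 70 (y) x 40 mm; three sockets in a row along its x axis at x = -55, 0, +55 mm, 17 mm wide, 34 deep. They hold the starting pin and two router bits, in any order. Origin: centre of its underside.
- pin: Starting pin, plain steel, about 0.12 kg, upright, 86 mm tall, tallest in the block. From the foot: shank 14 mm in diameter to z = 30 (3 mm chamfer), collar 24 mm across to z = 36, smooth round grip 18 mm across to z = 86. Origin: centre of its foot, z up along it. Its collar rests on the block's top; home in the bore it rests on the plate, origin 30 mm below the mouth.
- bit_straight: Bystander: steel straight router bit in the block, 66 mm tall, head 26 mm across. Origin: centre of its foot.
- bit_flared: Bystander: steel flared router bit in the block, 68 mm tall, head 38 mm across. Origin: centre of its foot.
- gauge_block: Bystander: stepped brass gauge 30 x 50 x 34 mm lying on the router plate at its -y end. Origin: centre of its underside.
- spanner: Bystander: steel spanner 180 mm long, lying on the bench nearer the robot than the plate. Origin: its underside, near the middle of its length, which lies along its x axis.
- glue: Bystander: white glue bottle, 60 mm in diameter, 170 mm tall. Origin: centre of its underside.
- tape: Bystander: yellow tape measure 70 x 36 x 60 mm. Origin: centre of its underside.
- offcut: Bystander: board offcut 75 x 200 x 19 mm lying to the left of the plate. Origin: centre of its underside.
Not all that is in view belongs to the job. What is shaped like the pin but green or orange is not meant.

How it is judged (in metres and radians):
On the way:
1. the pin stands home in the bore, let go, with the guard still shut (horizontal distance between pin and bore below 0.004 m and z of pin in the frame of bore below -0.027 m and angle between pin's own z axis and vertical below 0.07 rad and contact force between each of the fingers, the arm and pin below 0.05 N and value of joint guard below 0.3 rad), for 0.2 s.
At the end, for the whole second after the job is handed in: The arm holds the guard still at 45 degrees open, give or take 6 (0.68 to 0.89 rad), touching it, with no loose thing against it; the starting pin stands untouched in the bore of the plate, upright within 4 degrees, within 4 mm of its axis and its collar within 3 mm of the plate (horizontal distance between pin and bore below 0.004 m and z of pin in the frame of bore below -0.027 m and angle between pin's own z axis and vertical below 0.07 rad and contact force between each of the fingers, the arm, guard and pin below 0.05 N and value of joint guard between 0.68 and 0.89 rad and velocity of joint guard between -0.1 and 0.1 rad/s and contact force between any of the fingers, the arm and guard above 0.3 N and contact force between guard and bit_straight below 0.05 N and contact force between guard and bit_flared below 0.05 N and contact force between guard and gauge_block below 0.05 N and contact force between guard and spanner below 0.05 N and contact force between guard and glue below 0.05 N and contact force between guard and tape below 0.05 N and contact force between guard and offcut below 0.05 N); the arm keeps its last pose, push and grip.
It fails at once if a bystander is moved by more than 25 mm (distance of any of bit_straight, bit_flared, gauge_block, spanner, glue, tape, offcut from where it was at the start of the episode above 0.025 m).
It also fails if it takes over 64 s, if anything falls off the work surface, if the arm or the gripper's body presses on something with over 40 N, if the wrist force passes 120 N, or if a joint passes its speed limit or range.

ROBOT

A 7-joint arm with a two-finger parallel gripper is mounted at the origin on the work surface. World frame = base frame: x ahead of the robot, y to its left, z up, the work surface at z = 0. Lengths are in mm, angles in rad, forces in N, time in s.
With the tool pointing down it reaches from about 400 to 875 mm from the base axis. Payload 4.4 kg.
Tool frame: the origin (TCP) lies at the very end of the fingers, on their centre line; the grasp point (between the pads) lies 19 mm behind it; z points along the fingers, y is the line along which they close (so a half turn about z gives the same grasp; the last joint's range is limited). The gripper opens to 85 mm and grips with 20 to 120 N. Pads are 22 mm wide; open, the fingers measure 114 mm over their backs; the gripper's body (76 mm by 85 mm) begins 54 mm behind the grasp point. The pads swing forward as they close: fully open they stand 13 mm farther back than shut.
Start: joints at [1.048, 0.628, 0.038, 1.517, -0.027, 0.996, -0.02], TCP at [286.731, -583.356, 192.713] pointing down, gripper open.
Joint ranges: [-3.06, 3.06], [-0.37, 2.12], [-1.25, 1.32], [0.18, 2.47], [-1.1, 4.24], [0.23, 1.98], [-2.94, 2.94]. Speed limits (rad/s): [2.57, 2.57, 3.14, 3.14, 3.14, 3.14, 3.14].

INTERFACE

Orientations are given as [roll, pitch, yaw] about the fixed x, y, z axes, in that order (R = Rz(yaw) Ry(pitch) Rx(roll)).
In Python, from cell import monitor, viewer, workorder gives the robot as it stands.
- The arm moves only by the tool arm_command, never from a script. Its argument "series" is one flat list of numbers, 5 for each row, row after row: the opening in per cent of the stroke, from 0 (shut) to 100 (fully open), then the shift along the tool's x, y, z in cm, then the turn about the tool's z in degrees. In form: [claw, x, y, z, roll, claw, x, y, z, roll, ...]. A call has exactly 5 rows; each row is the pose to reach, as a shift and turn from the pose commanded when the call began, along the tool's axes at that moment; what a row does not reach only later rows make up. A row lasts 1/12 s, in which the tool goes at most 41.7 mm and 7.16 degrees, less where a joint would pass 70% of its speed; a pose out of reach is approached as far as the arm can. A call with a gripper value outside its range is refused whole. The fingers move at their own pace and stop on an object; the grip force is fixed at half the most. Time passes only in rows, so rows that repeat a pose let the fingers close, or fill a call up. It gives the time, the measured TCP pose, the force, the opening and the grip force at its end, in the units of the state.
- monitor.read_state(): the state, without advancing time (a new reading comes with each control period).
- viewer.get_image(name): name is "scene" or "top"; returns (picture, depth): 400x640x3 uint8, red, green, blue; 400x640 float32, mm along the optical axis (not along the pixel's ray), 0 where there is no reading.
- viewer.camera_model(name): a dict with "mtx" (3x3 intrinsics, pixels), "dist_coeffs" ([k1, k2, p1, p2, k3] as OpenCV has them; the pictures are not rectified), "R" (3x3) and "t" (3): a world point X has camera coordinates R X + t. Camera axes: x right, y down, z forward; pixel columns grow to the right and rows downward; lengths in mm; the calibration is good to about 2 mm. A picture is of the moment at which its call begins. camera_model takes no time and is no camera call.
- workorder.finish_job(): hands the job in; it is judged then, once.
The state is a dict: "clock": time; "qpos": joint angles; "qd": joint speeds; "tau": joint torques, N m; "eef_pos": TCP position; "tool_rot": TCP orientation; "force": force on the tool from outside, world axes, zero at the start; "torque": the same for the moment, N m; "width": finger opening in mm; "gripper_force": force on a finger pad.
Only numpy, scipy, OpenCV 4.12 (cv2) and the standard library are available. Lean on these libraries where they do the work, as an engineer would, in place of code of your own. Each camera call takes 0.05 s, during which the arm holds its last target. There are 200 camera calls.

## Working session

There is one attempt and no reset: what is moved stays moved. The work goes in short steps, Python scripts to look and compute and a tool call to move; the robot and the scene stay as the last step left them, time stands still between calls to the robot, and variables do not carry over. Pictures are saved under pics/ and viewed, at most 10 in all, crops included, and the job is handed in when it is done.

Besides the shell and the picture viewer there is one more tool, called as name(argument=value, ...) on one line, values as JSON. arm_command: Moves the arm, as the interface text tells. Its arguments: {"type":"object","properties":{"series":{"type":"array","items":{"type":"number"}}},"required":["series"]}

```bash
mkdir -p pics; cat > h.py <<'E'
import numpy as np, cv2
from cell import monitor, viewer, workorder
def grab(n,tag):
    im,d=viewer.get_image(n); np.savez(f'pics/{tag}.npz',im=im,d=d)
    cv2.imwrite(f'pics/{tag}.png',im[:,:,::-1]); return im,d
def ray(n,u,v):
    c=viewer.camera_model(n); R=np.array(c['R']);t=np.array(c['t']).ravel()
    p=cv2.undistortPoints(np.array([[[u,v]]],float),np.array(c['mtx']),np.array(c['dist_coeffs']))[0,0]
    return -R.T@t, R.T@np.array([p[0],p[1],1.])
def atz(n,u,v,z):
    o,r=ray(n,u,v); return o+r*(z-o[2])/r[2]
def atd(n,u,v,d):
    o,r=ray(n,u,v); return o+r*d
def px(n,X):
    c=viewer.camera_model(n); R=np.array(c['R'])
    return cv2.projectPoints(np.array(X,float).reshape(-1,1,3),cv2.Rodrigues(R)[0],np.array(c['t'],float),np.array(c['mtx']),np.array(c['dist_coeffs']))[0][:,0]
E
python3 - <<'E'
from h import *
print(monitor.read_state())
for n in('scene','top'):
    im,d=grab(n,n+'0'); print(n,ray(n,320,200))
E
```

```text
{'clock': 0.0, 'qpos': array([ 1.04823155,  0.62933365,  0.0384443 ,  1.51837943, -0.02703346,
        0.99631111, -0.01996444]), 'qd': array([ 0.00038493, -0.00117762, -0.00043635, -0.00170422, -0.0004183 ,
        0.00027849, -0.00062928]), 'tau': array([-1.47359260e-04, -5.63386667e+01,  1.22607742e+00, -1.93440467e+01,
        1.09162283e-02,  1.05881039e-02, -1.15003218e-05]), 'eef_pos': array([ 286.40109678, -582.71200155,  191.79363177]), 'tool_rot': array([-3.13967879e+00, -1.75462924e-06,  4.56779977e-01]), 'force': array([-0.16840308,  0.27281269,  0.32941109]), 'torque': array([-0.00843605,  0.04118312, -0.03303221]), 'gripper_force': 0.0, 'width': 85.25795325051244}
scene (array([1359.54407008, -138.50157895,  654.41128498]), array([-0.80478183,  0.14971274, -0.57481861]))
top (array([ 326.24292914,    5.27216124, 1572.03825215]), array([ 0.17113489,  0.01906905, -0.98515276]))
```

View pics/scene0.png

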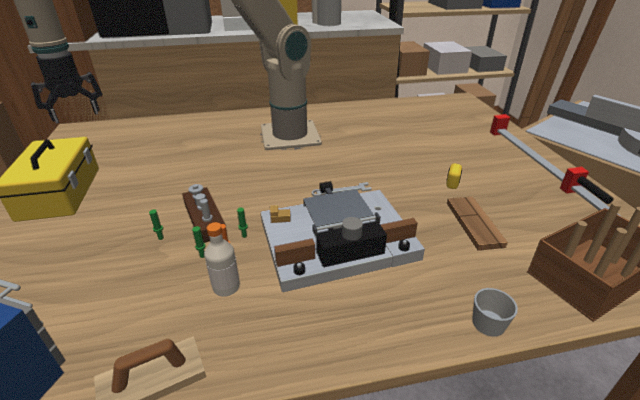

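View pics/top0.png

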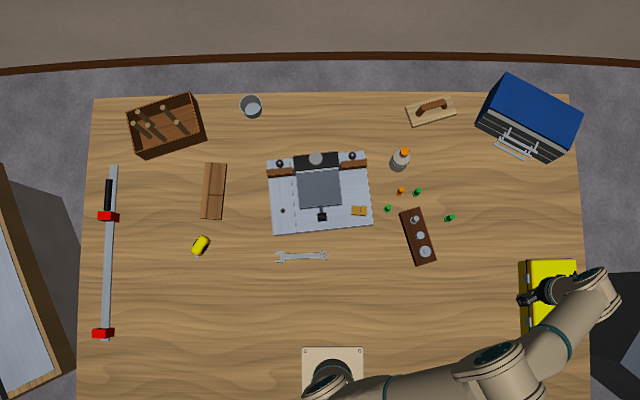

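The scene view shows the plate around (340,230), the bit block around (205,215), and green pins at (157,225), (199,242) and (242,222). In the top view, the bore is at (283,211), the grip at (322,217) and the block at (417,237). An enlarged crop should show which item in the block is the pin.

```bash
python3 - <<'E'
from h import *
s=cv2.imread('pics/scene0.png');t=cv2.imread('pics/top0.png')
a=cv2.resize(s[175:255,150:250],None,fx=4,fy=4,interpolation=cv2.INTER_CUBIC)
b=cv2.resize(t[200:280,380:480],None,fx=4,fy=4,interpolation=cv2.INTER_CUBIC)
c=cv2.resize(t[145:205+40,260:385],None,fx=4,fy=4,interpolation=cv2.INTER_CUBIC)[:, :500]
im=np.zeros((600,800,3),np.uint8); im[:320,:400]=a; im[:320,400:]=b
c=cv2.resize(t[195:265,260:385],None,fx=4,fy=4,interpolation=cv2.INTER_CUBIC); im[320:600,:500]=c
cv2.imwrite('pics/c1.png',im)
E
```

```text
(no output)
```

View pics/c1.png

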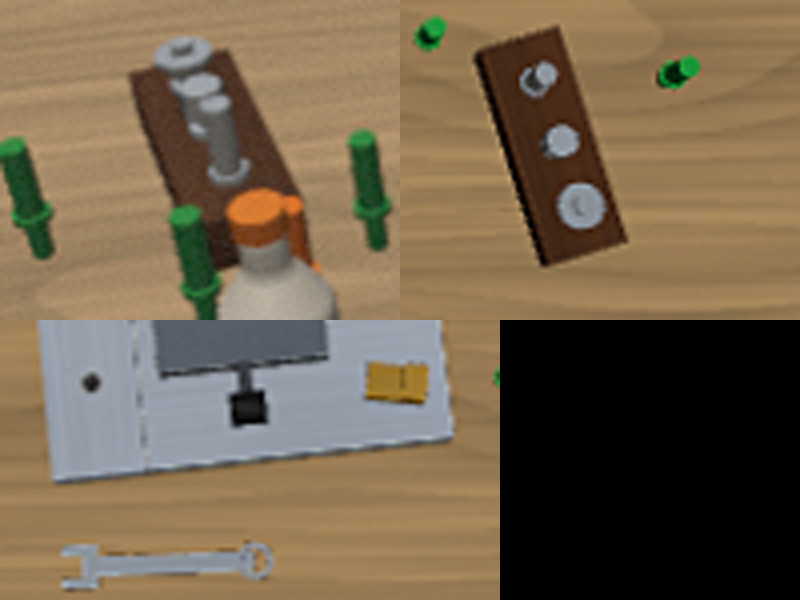

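The crop shows three things in the block. Scene top pixels are (203.5,200.5), (201,195) and (196,187), and the matching top-view pixels are (416,218), (420,235) and (425,251). Only the one at the far (+x) end is a tall, smooth cylinder with a collar, so it is the pin. The green and orange ones stand outside the block.

```bash
python3 - <<'E'
from h import *
np.set_printoptions(precision=1,suppress=True)
d=np.load('pics/top0.npz');D=d['d'];im=d['im'];S=np.load('pics/scene0.npz')
print('pin top',atz('top',415.9,217.9,96),atz('scene',203.1,200.1,96), D[216:221,414:419])
print('collar',atz('scene',206.9,217.7,43))
print('top-cylinder other bits',atz('top',420.2,234.6,77),atz('top',424.9,251,77))
g=im.astype(int).sum(2)
sub=g[204:217,277:290]; w=np.clip(330-sub,0,None); vv,uu=np.mgrid[204:217,277:290]; u,v=(w*uu).sum()/w.sum(),(w*vv).sum()/w.sum()
print(u,v,sub.min(),'bore',atz('top',u,v,36), atz('top',u,v,30))
# grip dark
sub=g[208:226,312:332]; w=(sub<130)*1.; vv,uu=np.mgrid[208:226,312:332]; print('grip',(w*uu).sum()/w.sum(),(w*vv).sum()/w.sum(),atz('top',(w*uu).sum()/w.sum(),(w*vv).sum()/w.sum(),110))
# plate front corners from crop
for a,b in((54,481),(452,437),(39,322)):
    print(atz('top',260+a/4-.375,195+(b-320)/4-.375,36))
# scene depth check of bore region & all plate points z
c=viewer.camera_model('top');print(c['mtx'],px('top',[[0,0,0]]))
E
```

```text
pin top [ 521.6 -276.7   96. ] [ 520.3 -274.7   96. ] [[1488.2 1480.1 1478.7 1486.2 1489.9]
 [1482.8 1483.2 1482.7 1492.1 1485.5]
 [1483.7 1488.  1482.8 1488.5 1487. ]
 [1481.1 1487.  1486.2 1486.2 1486.2]
 [1486.4 1479.3 1479.2 1485.9 1537.7]]
collar [ 522.5 -274.3   43. ]
top-cylinder other bits [ 469.  -292.6   77. ] [ 415.3 -306.2   77. ]
282.43852106620807 210.44625967325882 74 bore [558.2 162.2  36. ] [559.1 162.8  30. ]
grip 321.6031746031746 216.53968253968253 [526.4  28.6 110. ]
[475.5 192.9  36. ]
[ 510.5 -141.4   36. ]
[611.2 207.3  36. ]
[[460.6   0.  321.9]
 [  0.  460.6 205.8]
 [  0.    0.    1. ]] [[331.5 377.8]]
```

```bash
python3 - <<'E'
from h import *
t=np.load('pics/top0.npz')['im'][:,:,::-1];s=np.load('pics/scene0.npz')['im'][:,:,::-1]
im=np.zeros((600,800,3),np.uint8)
im[:400,:]=cv2.resize(s[180:290,255:435][:90],(800,400),interpolation=cv2.INTER_CUBIC)
im[400:,:400]=cv2.resize(t[200:225,270:320],(400,200),interpolation=cv2.INTER_CUBIC)
im[400:,400:]=cv2.resize(t[205:230,400:450],(400,200),interpolation=cv2.INTER_CUBIC)
cv2.imwrite('pics/c2.png',im)
E
```

```text
(no output)
```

View pics/c2.png

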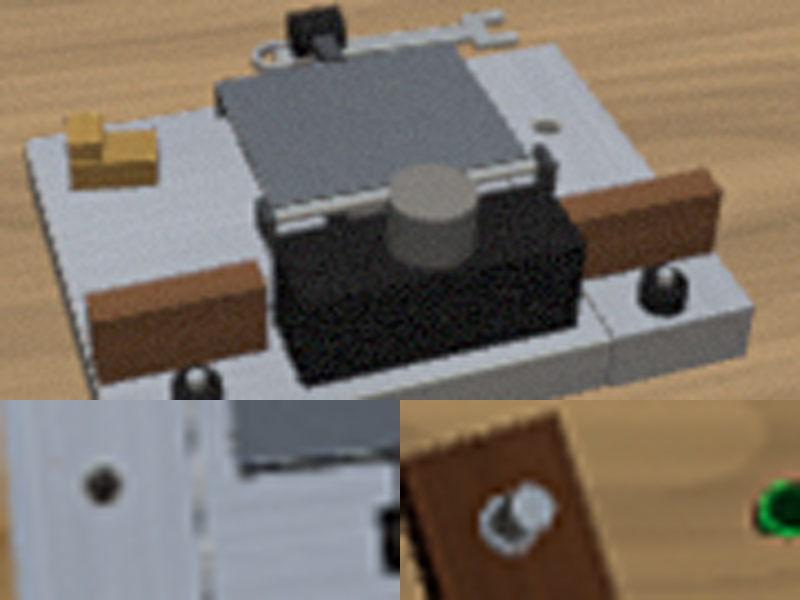

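```bash
cat >> h.py <<'E'
def shift(target,yaw=None):
    s=monitor.read_state(); p=s['eef_pos'];y=s['tool_rot'][2]; d=np.array(target)-p
    out=np.array([np.cos(y)*d[0]+np.sin(y)*d[1],np.sin(y)*d[0]-np.cos(y)*d[1],-d[2]])/10
    print('t',round(s['clock'],2),'pos',p.round(1),'yaw',y.round(3),'shift cm',out.round(2),'turn',None if yaw is None else np.degrees(y-yaw).round(1),'w',round(s['width'],1),'F',s['force'].round(1),'gf',round(s['gripper_force'],1))
E
python3 - <<'E'
from h import *
np.set_printoptions(precision=1,suppress=True)
shift([521.5,-275.5,220],.104)
print('bore scene',atz('scene',377.5,208.2,36),'green',[atz('top',u,v,80) for u,v in((388,208),(449,217),(417,191),(400,190))])
E
```

```text
t 0.1 pos [ 286.5 -582.8  191.9] yaw 0.457 shift cm [ 34.6 -17.2  -2.8] turn 20.2 w 85.6 F [1.1 0.5 0.2] gf 0.0
bore scene [561.4 164.4  36. ] green [array([ 557.2, -188.8,   80. ]), array([ 525.8, -389.9,   80. ]), array([ 613.4, -286.8,   80. ]), array([ 617.1, -230.3,   80. ])]
```

arm_command(series=[60,3,-1.5,-1,3,60,7,-3.5,-2,7,60,10.5,-5,-3,11,60,14,-7,-3,15,60,17.3,-8.6,-3,20])

```text
clock: 0.52
eef_pos: [405.5, -427.5, 223.1]
tool_rot: [-3.141, -0.001, 0.105]
force: [1.0, -0.2, 0.4]
width: 51.1
gripper_force: 0.0
```

```bash
python3 - <<'E'
from h import *
shift([521.5,-275.5,220],.104)
E
```

```text
t 0.52 pos [ 405.5 -427.5  223.1] yaw 0.105 shift cm [ 13.13 -13.9    0.31] turn 0.0 w 51.1 F [ 1.  -0.2  0.4] gf 0.0
```

arm_command(series=[60,2.5,-2.7,1,0,60,5,-5.4,2.5,0,60,8,-8.5,4.5,0,60,10.7,-11.3,6.5,0,60,13.1,-13.9,8.3,0])

```text
clock: 0.93
eef_pos: [517.0, -280.3, 141.6]
tool_rot: [3.141, -0.0, 0.108]
force: [-0.4, -0.0, 0.0]
width: 51.1
gripper_force: 0.0
```

arm_command(series=[60,0,0,1,0,60,0,0,2,0,60,0,0,2,0,60,0,0,2,0,60,0,0,2,0])

```text
clock: 1.35
eef_pos: [515.4, -284.0, 123.1]
tool_rot: [3.14, -0.0, 0.105]
force: [0.4, -0.1, 0.7]
width: 51.1
gripper_force: 0.0
```

```bash
python3 - <<'E'
from h import *
shift([521.3,-275.5,63],.104)
s,_=grab('scene','s1');t,_=grab('top','t1')
im=np.zeros((600,800,3),np.uint8)
im[:,:]=cv2.resize(s[130:250,130:290],(800,600),interpolation=cv2.INTER_CUBIC)[:,:,::-1]
cv2.imwrite('pics/c3.png',im)
E
```

```text
t 1.35 pos [ 515.4 -284.   123.1] yaw 0.105 shift cm [ 0.67 -0.78  6.01] turn 0.0 w 51.1 F [ 0.4 -0.1  0.7] gf 0.0
```

View pics/c3.png

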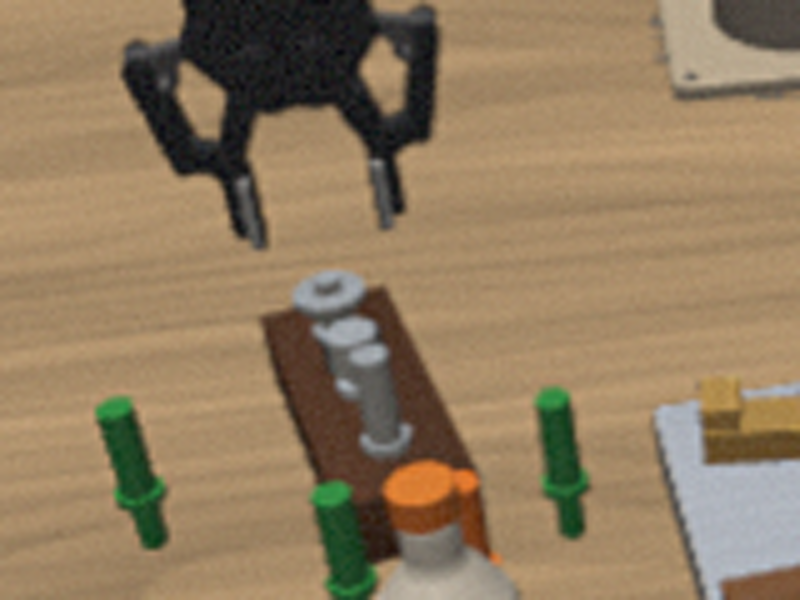

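The gripper sits open above the block. The finger tips are at about crop (257,245) and (388,225), with the midpoint at scene pixel (194,177). The pin top is at crop (369,352). I'll check that the reported TCP projects to that midpoint.

```bash
python3 - <<'E'
from h import *
s=monitor.read_state()
print(s['eef_pos'],px('scene',[s['eef_pos'],[521.3,-275.5,96],s['eef_pos']+[0,25,0],s['eef_pos']-[0,25,0]]))
E
```

```text
[ 515.96217546 -283.62428246  123.38960734] [[197.4037367  190.26918871]
 [202.73044359 200.36177213]
 [207.99255683 189.12247866]
 [186.7305916  191.42555636]]
```

arm_command(series=[60,0.3,-0.4,0,0,60,0.7,-0.8,0,0,60,0.7,-0.8,0,0,60,0.7,-0.8,0,0,60,0.7,-0.8,0,0])

```text
clock: 1.87
eef_pos: [522.4, -273.0, 122.5]
tool_rot: [3.141, -0.0, 0.108]
force: [-0.8, -0.5, 0.1]
width: 50.8
gripper_force: 0.0
```

```bash
python3 - <<'E'
from h import *
np.set_printoptions(precision=0,suppress=True)
z=np.load('pics/s1.npz');D=z['d']
for u0 in(180,206):
  for v in range(164,181,2):
    print(v,[ (u,atd('scene',u,v,D[v,u])) for u in range(u0-2,u0+3,2) if D[v,u]<1320 and D[v,u]>0])
shift([521.3,-275.5,63],.104)
t,_=grab('top','t2'); s,_=grab('scene','s2')
im=np.zeros((600,800,3),np.uint8)
im[:300]=cv2.resize(s[150:225,110:310],(800,300),interpolation=cv2.INTER_CUBIC)[:,:,::-1]
im[300:]=cv2.resize(t[190:265,320:520],(800,300),interpolation=cv2.INTER_CUBIC)[:,:,::-1]
cv2.imwrite('pics/c4.png',im)
E
```

```text
164 [(178, array([ 531., -310.,  208.])), (180, array([ 521., -308.,  202.])), (182, array([ 149., -377.,    1.]))]
166 [(178, array([ 530., -312.,  202.])), (180, array([ 528., -308.,  201.])), (182, array([ 164., -376.,    1.]))]
168 [(178, array([ 530., -312.,  198.])), (180, array([ 526., -309.,  195.])), (182, array([ 174., -375.,   -0.]))]
170 [(178, array([ 528., -314.,  191.])), (180, array([ 526., -310.,  190.])), (182, array([ 511., -309.,  181.]))]
172 [(178, array([ 526., -315.,  185.])), (180, array([ 531., -310.,  187.])), (182, array([ 523., -307.,  182.]))]
174 [(178, array([ 525., -317.,  179.])), (180, array([ 532., -311.,  182.])), (182, array([ 527., -308.,  179.]))]
176 [(178, array([ 529., -317.,  176.])), (180, array([ 529., -313.,  176.])), (182, array([ 531., -308.,  176.]))]
178 [(178, array([ 232., -382.,   -2.])), (180, array([ 233., -376.,   -2.])), (182, array([ 528., -309.,  169.]))]
180 [(178, array([ 251., -380.,    2.])), (180, array([ 250., -374.,    0.])), (182, array([ 249., -368.,   -1.]))]
164 [(204, array([ 524., -255.,  198.])), (206, array([ 
[... 390 characters left out ...]
 -249.,  178.]))]
172 [(204, array([ 212., -303.,   -1.])), (206, array([ 524., -254.,  176.])), (208, array([ 518., -251.,  172.]))]
174 [(204, array([ 228., -302.,    0.])), (206, array([ 524., -255.,  171.])), (208, array([ 231., -290.,    0.]))]
176 [(204, array([ 240., -302.,   -0.])), (206, array([ 240., -296.,   -1.])), (208, array([ 245., -289.,    2.]))]
178 [(204, array([ 256., -301.,    2.])), (206, array([ 254., -295.,    0.])), (208, array([ 254., -289.,   -1.]))]
180 [(204, array([ 265., -301.,    1.])), (206, array([ 266., -295.,   -0.])), (208, array([ 268., -289.,    0.]))]
t 1.87 pos [ 522. -273.  122.] yaw 0.108 shift cm [-0.  0.  6.] turn 0.2 w 50.8 F [-1. -0.  0.] gf 0.0
```

View pics/c4.png

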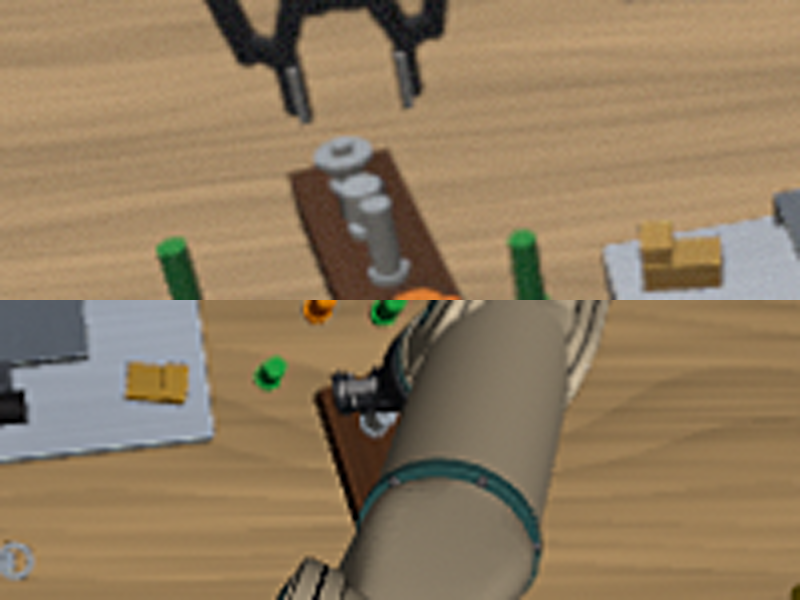

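The two crops show the tips at scene pixels (186,180) and (212,176). Depth puts them at z of about 167, but the reported TCP is 123. I'll compare this with the starting pose before going down.

```bash
python3 - <<'E'
from h import *
np.set_printoptions(precision=0,suppress=True)
def cloud(f,u0,u1,v0,v1,n='scene'):
    D=np.load(f)['d'];P=np.array([atd(n,u,v,D[v,u]) for v in range(v0,v1) for u in range(u0,u1) if D[v,u]>0]);return P
for f,b in(('pics/scene0.npz',(25,110,60,125)),('pics/s1.npz',(150,225,125,185)),('pics/s2.npz',(150,225,130,185))):
    P=cloud(f,*b); P=P[(P[:,2]>110)]; c=P[np.argsort(P[:,2])]; 
    for lo in range(110,300,10):
        q=P[(P[:,2]>=lo)&(P[:,2]<lo+10)]
        if len(q)>2: print(f[5:11],lo,len(q),'x',np.percentile(q[:,0],[5,50,95]),'y',np.percentile(q[:,1],[5,50,95]))
# pin check depth
D=np.load('pics/s2.npz')['d']; print([atd('scene',u,v,D[v,u]) for u,v in((203,201),(204,208),(206,217),(240,222))])
s=monitor.read_state();print(s['qpos'].round(3))
E
```

```text
Traceback (most recent call last):
  File "h.py", line 13, in atd
    o,r=ray(n,u,v); return o+r*d
        ~~~^^^^^^^
  File "h.py", line 7, in ray
    c=viewer.camera_model(n); R=np.array(c['R']);t=np.array(c['t']).ravel()
ValueError: time passes only in moves, steps and waits
```

```bash
sed -i 's/^def grab/import functools\n@functools.cache\ndef cm(n): return viewer.camera_model(n)\ndef grab/; s/c=viewer.camera_model(n)/c=cm(n)/' h.py; python3 - <<'E'
from h import *
np.set_printoptions(precision=0,suppress=True)
def cloud(f,u0,u1,v0,v1,n='scene'):
    D=np.load(f)['d'];return np.array([atd(n,u,v,D[v,u]) for v in range(v0,v1) for u in range(u0,u1) if D[v,u]>0])
for f,b in(('pics/scene0.npz',(25,110,60,125)),('pics/s1.npz',(150,225,125,185)),('pics/s2.npz',(150,225,130,185))):
    P=cloud(f,*b); P=P[(P[:,2]>110)]
    for lo in range(110,260,10):
        q=P[(P[:,2]>=lo)&(P[:,2]<lo+10)]
        if len(q)>2: print(f[5:11],lo,len(q),'x',np.percentile(q[:,0],[5,50,95]),'y',np.percentile(q[:,1],[5,50,95]))
D=np.load('pics/s2.npz')['d']; print([atd('scene',u,v,D[v,u]) for u,v in((203,201),(204,208),(206,217),(240,222))])
s=monitor.read_state();print(s['qpos'].round(3))
E
```

```text
scene0 110 11 x [-879. -873. -867.] y [-1196. -1174. -1151.]
scene0 240 17 x [272. 279. 318.] y [-622. -540. -534.]
scene0 250 53 x [267. 314. 320.] y [-629. -616. -530.]
s1.npz 160 9 x [514. 527. 530.] y [-311. -308. -252.]
s1.npz 170 45 x [518. 525. 531.] y [-319. -308. -247.]
s1.npz 180 44 x [518. 525. 531.] y [-320. -308. -246.]
s1.npz 190 52 x [518. 525. 531.] y [-319. -308. -247.]
s1.npz 200 54 x [518. 525. 532.] y [-326. -309. -242.]
s1.npz 210 128 x [511. 525. 535.] y [-335. -309. -231.]
s1.npz 220 117 x [504. 525. 535.] y [-338. -303. -227.]
s1.npz 230 156 x [505. 529. 536.] y [-339. -280. -227.]
s1.npz 240 158 x [520. 529. 536.] y [-342. -284. -224.]
s1.npz 250 206 x [518. 528. 536.] y [-342. -284. -222.]
s2.npz 160 8 x [530. 532. 536.] y [-302. -296. -242.]
s2.npz 170 46 x [524. 533. 538.] y [-308. -296. -236.]
s2.npz 180 52 x [524. 532. 537.] y [-308. -297. -235.]
s2.npz 190 48 x [524. 533. 538.] y [-308. -297. -235.]
s2.npz 200 58 x [524. 532. 540.] y [-315. -298. -230.]
s2.npz 210 147 x [514. 531. 541.] y [-323. -247. -219.]
s2.npz 220 106 x [515. 534. 542.] y [-327. -298. -217.]
s2.npz 230 156 x [512. 535. 543.] y [-328. -272. -215.]
s2.npz 240 165 x [527. 536. 543.] y [-330. -271. -213.]
s2.npz 250 213 x [523. 535. 544.] y [-331. -273. -214.]
[array([ 522., -275.,   95.]), array([ 531., -275.,   79.]), array([ 525., -276.,   48.]), array([ 568., -192.,   51.])]
[ 0.  1.  0.  2. -0.  1. -1.]
```

Depth consistently places the tips about 40 mm above the reported TCP, and xy agrees. I'll go down a distance that is safe either way, then measure again.

arm_command(series=[60,0,-0.1,1.2,0,60,0,-0.1,2.5,0,60,0,-0.1,3.8,0,60,0,-0.1,5.2,0,60,0,-0.1,5.5,0])

```text
clock: 2.38
eef_pos: [520.6, -271.6, 65.4]
tool_rot: [-3.14, 0.003, 0.108]
force: [0.2, -0.6, -0.4]
width: 51.3
gripper_force: 0.0
```

```bash
cat >> h.py <<'E'
def tips(tag,u0,u1,v0,v1,zmin,zmax,n='scene'):
    im,D=grab(n,tag); P=np.array([atd(n,u,v,D[v,u]) for v in range(v0,v1) for u in range(u0,u1) if D[v,u]>0])
    for lo in range(zmin,zmax,6):
        q=P[(P[:,2]>=lo)&(P[:,2]<lo+6)]
        if len(q)>2: print(lo,len(q),'x',np.percentile(q[:,0],[5,50,95]).round(),'y',np.percentile(q[:,1],[5,50,95]).round())
E
python3 - <<'E'
from h import *
shift([521.3,-275.5,25],.104)
tips('s3',150,225,150,215,90,150)
s=cv2.imread('pics/s3.png')
cv2.imwrite('pics/c5.png',cv2.resize(s[150:240,150:270],(800,600),interpolation=cv2.INTER_CUBIC))
E
```

```text
t 2.38 pos [ 520.6 -271.6   65.4] yaw 0.108 shift cm [0.02 0.4  4.04] turn 0.2 w 51.3 F [ 0.2 -0.6 -0.4] gf 0.0
90 20 x [515. 523. 529.] y [-280. -273. -268.]
96 9 x [517. 522. 530.] y [-279. -275. -269.]
108 13 x [520. 529. 536.] y [-299. -295. -240.]
114 24 x [524. 531. 537.] y [-306. -270. -236.]
120 32 x [522. 529. 536.] y [-305. -270. -234.]
126 23 x [523. 531. 537.] y [-308. -296. -234.]
132 25 x [524. 531. 536.] y [-307. -296. -233.]
138 30 x [522. 529. 536.] y [-305. -270. -235.]
144 25 x [522. 531. 537.] y [-307. -296. -229.]
```

View pics/c5.png

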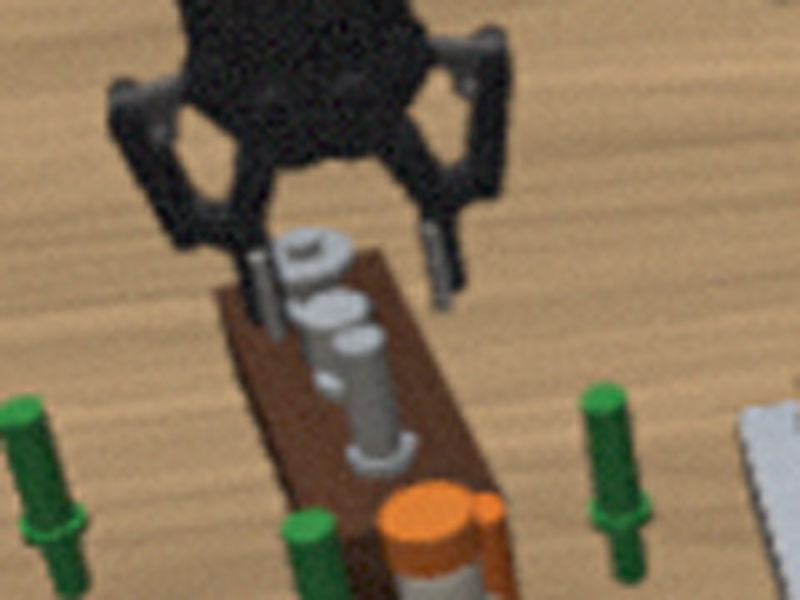

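The fingertips are at crop (272,335) and (443,305), still above the pin top at (358,340). That confirms the tips are about 43 mm higher than reported, so I'll work with true tip heights from depth.

arm_command(series=[60,0,0.3,0,0,60,0,0.4,1,0,60,0,0.4,2,0,60,0,0.4,3,0,60,0,0.4,4.2,0])

```text
clock: 2.85
eef_pos: [522.7, -276.2, 24.7]
tool_rot: [3.141, -0.0, 0.108]
force: [-0.1, -0.2, -0.3]
width: 51.2
gripper_force: 0.0
```

```bash
python3 - <<'E'
from h import *
shift([521.3,-275.5,23],.104)
tips('s4',150,225,150,225,54,110)
E
```

```text
t 2.85 pos [ 522.7 -276.2   24.7] yaw 0.108 shift cm [-0.13 -0.08  0.17] turn 0.2 w 51.2 F [-0.1 -0.2 -0.3] gf 0.0
54 49 x [424. 527. 537.] y [-398. -299. -269.]
60 45 x [428. 524. 537.] y [-399. -300. -269.]
66 69 x [428. 527. 536.] y [-396. -297. -257.]
72 106 x [461. 502. 537.] y [-395. -291. -245.]
78 54 x [524. 532. 537.] y [-399. -303. -241.]
84 66 x [520. 529. 539.] y [-399. -303. -238.]
90 51 x [515. 529. 538.] y [-311. -275. -239.]
96 34 x [519. 530. 537.] y [-310. -281. -240.]
102 23 x [525. 531. 539.] y [-312. -301. -239.]
108 35 x [525. 534. 540.] y [-323. -302. -232.]
```

Fingers now straddle the pin. Closing, then lifting.

arm_command(series=[30,-0.1,0,0,0,0,-0.1,0,0,0,0,-0.1,0,0,0,0,-0.1,0,0,0,0,-0.1,0,0,0])

```text
clock: 3.32
eef_pos: [521.9, -276.4, 25.8]
tool_rot: [3.141, -0.001, 0.108]
force: [-0.6, 0.3, -1.4]
width: 16.5
gripper_force: 58.4
```

arm_command(series=[0,0,0,0,0,0,0,0,-0.5,0,0,0,0,-1,0,0,0,0,-2,0,0,0,0,-3,0])

```text
clock: 3.73
eef_pos: [521.6, -276.2, 56.4]
tool_rot: [-3.142, 0.0, 0.108]
force: [0.6, -0.7, -1.5]
width: 16.5
gripper_force: 58.5
```

arm_command(series=[0,0,0,-2,0,0,0,0,-5,0,0,0,0,-8,0,0,0,0,-10,0,0,0,0,-11,0])

```text
clock: 4.15
eef_pos: [523.4, -277.3, 169.8]
tool_rot: [3.138, -0.005, 0.108]
force: [0.0, 0.4, -0.7]
width: 16.6
gripper_force: 58.5
```

```bash
python3 - <<'E'
from h import *
shift([559.5,163,160],.104)
s,_=grab('scene','s5')
cv2.imwrite('pics/c6.png',cv2.resize(s[120:240,130:290,::-1],(800,600),interpolation=cv2.INTER_CUBIC))
E
```

```text
t 4.15 pos [ 523.4 -277.3  169.8] yaw 0.108 shift cm [  8.31 -43.39   0.98] turn 0.2 w 16.6 F [ 0.   0.4 -0.7] gf 58.5
```

View pics/c6.png

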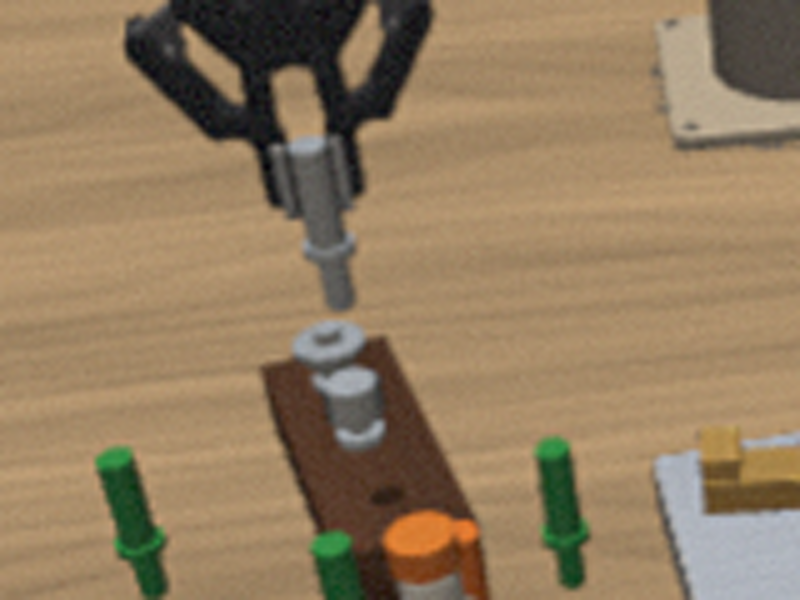

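The pin is held upright, with its foot at crop (340,300), and its socket at (388,495) is empty. Next I carry it across at this height; the foot is at z of about 154, above the guard.

arm_command(series=[0,0.3,-2,0,0,0,0.9,-5,0,0,0,1.6,-8.5,0,0,0,2.3,-12,0,0,0,3,-15.5,0,0])

```text
clock: 4.62
eef_pos: [533.8, -117.3, 164.6]
tool_rot: [-3.141, 0.002, 0.107]
force: [0.8, 0.4, -1.8]
width: 16.3
gripper_force: 58.6
```

arm_command(series=[0,0.7,-3.5,0,0,0,1.4,-7,0,0,0,2,-10.5,0,0,0,2.7,-14,0,0,0,3.4,-17.5,0,0])

```text
clock: 5.03
eef_pos: [548.7, 60.4, 164.6]
tool_rot: [3.142, 0.002, 0.108]
force: [0.3, -0.7, -0.5]
width: 16.6
gripper_force: 58.6
```

arm_command(series=[0,0.6,-3.5,0,0,0,1.2,-6.5,0,0,0,1.6,-9,0,0,0,1.9,-10.4,0,0,0,1.9,-10.4,0,0])

```text
clock: 5.45
eef_pos: [556.6, 168.6, 164.5]
tool_rot: [-3.14, 0.001, 0.114]
force: [0.2, 0.1, -1.2]
width: 16.2
gripper_force: 58.6
```

```bash
python3 - <<'E'
from h import *
shift([559.5,162.3,85],.104)
E
```

```text
t 5.45 pos [556.6 168.6 164.5] yaw 0.114 shift cm [0.22 0.66 7.95] turn 0.6 w 16.2 F [ 0.2  0.1 -1.2] gf 58.6
```

arm_command(series=[0,0,0,1,0,0,0,0,3,0,0,0,0,5.5,0,0,0,0,7.5,0,0,0,0,8,0])

```text
clock: 5.87
eef_pos: [554.7, 160.0, 81.7]
tool_rot: [3.138, 0.007, 0.104]
force: [0.5, 0.1, -0.7]
width: 16.2
gripper_force: 58.6
```

```bash
python3 - <<'E'
from h import *
shift([559.5,162.3,85],.104)
s,_=grab('scene','s6');t,_=grab('top','t6')
shift([559.5,162.3,85],.104)
p=monitor.read_state()['eef_pos']
print(px('scene',[[p[0],p[1],69],[559.5,162.3,36]]))
im=np.zeros((600,800,3),np.uint8)
im[:,:480]=cv2.resize(s[150:225,350:410],(480,600),interpolation=cv2.INTER_CUBIC)[:,:,::-1]
im[:,480:]=cv2.resize(t[185:260,263:303],(320,600),interpolation=cv2.INTER_CUBIC)[:,:,::-1]
cv2.imwrite('pics/c7.png',im)
E
```

```text
t 5.87 pos [554.7 160.   81.7] yaw 0.104 shift cm [ 0.5  -0.18 -0.33] turn 0.0 w 16.2 F [ 0.5  0.1 -0.7] gf 58.6
t 5.97 pos [556.4 161.4  84. ] yaw 0.105 shift cm [ 0.32 -0.06 -0.1 ] turn 0.1 w 16.7 F [ 0.2 -0.  -0.1] gf 58.6
[[376.71701972 197.01273475]
 [376.50305706 207.87412251]]
```

View pics/c7.png

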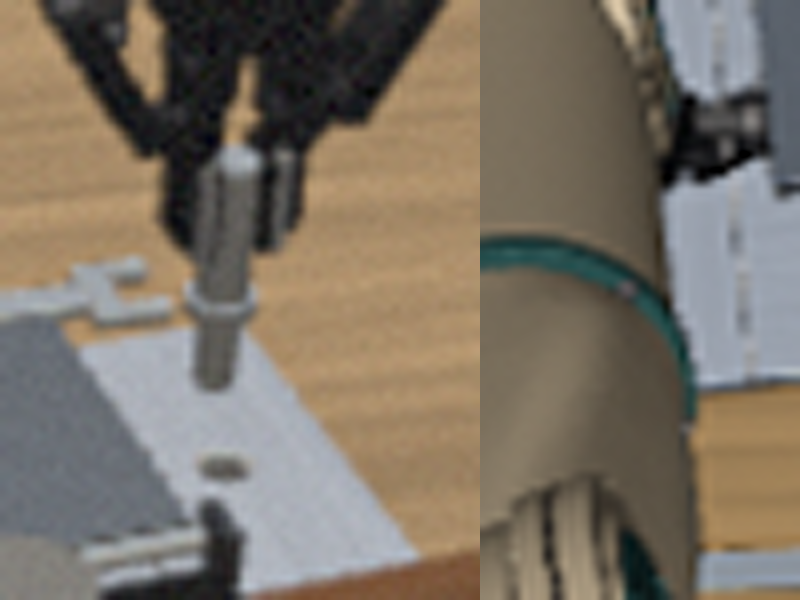

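The pin foot is at crop (215,382), right above the bore at (224,466) and about 4 mm short in x and 1.5 mm in y. Correct, settle, then lower.

arm_command(series=[0,0.4,-0.1,0,0,0,0.4,-0.1,0,0,0,0.4,-0.1,1,0,0,0.4,-0.1,2,0,0,0.4,-0.1,2,0])

```text
clock: 6.38
eef_pos: [559.8, 165.2, 63.6]
tool_rot: [3.141, 0.003, 0.108]
force: [0.2, 0.9, -1.1]
width: 16.6
gripper_force: 58.6
```

```bash
python3 - <<'E'
from h import *
shift([560,163,22],.104)
E
```

```text
t 6.38 pos [559.8 165.2  63.6] yaw 0.108 shift cm [-0.01  0.22  4.16] turn 0.2 w 16.6 F [ 0.2  0.9 -1.1] gf 58.6
```

arm_command(series=[0,0,0,0,0,0,0,0,0,0,0,0,0,0,0,0,0,0,0,0,0,0,0,0,0])

```text
clock: 6.8
eef_pos: [561.6, 165.7, 65.7]
tool_rot: [-3.142, -0.001, 0.108]
force: [-0.4, 0.5, -0.5]
width: 16.3
gripper_force: 58.6
```

```bash
python3 - <<'E'
from h import *
shift([560,163,22],.104)
E
```

```text
t 6.8 pos [561.6 165.7  65.7] yaw 0.108 shift cm [-0.18  0.25  4.37] turn 0.2 w 16.3 F [-0.4  0.5 -0.5] gf 58.6
```

Settled. Correct laterally, then lower to just inside the bore mouth.

arm_command(series=[0,-0.2,0.2,0,0,0,-0.2,0.25,0.5,0,0,-0.2,0.25,1,0,0,-0.2,0.25,1.4,0,0,-0.2,0.25,1.8,0])

```text
clock: 7.22
eef_pos: [559.4, 163.0, 46.8]
tool_rot: [-3.141, 0.0, 0.108]
force: [-0.3, 0.6, -0.9]
width: 16.5
gripper_force: 58.8
```

arm_command(series=[0,0,0,0.3,0,0,0,0,0.5,0,0,0,0,0.5,0,0,0,0,0.5,0,0,0,0,0.5,0])

```text
clock: 7.63
eef_pos: [559.5, 163.2, 42.4]
tool_rot: [-3.141, 0.0, 0.108]
force: [-0.8, -0.1, -1.1]
width: 16.4
gripper_force: 58.6
```

Foot is now below the plate top with no contact force, so it has entered the bore.

arm_command(series=[0,0,0,0.4,0,0,0,0,0.8,0,0,0,0,1.2,0,0,0,0,1.6,0,0,0,0,1.8,0])

```text
clock: 8.05
eef_pos: [559.5, 163.3, 23.8]
tool_rot: [-3.141, 0.0, 0.108]
force: [-0.4, 1.4, -0.1]
width: 16.0
gripper_force: 58.8
```

arm_command(series=[0,0,0,0.1,0,0,0,0,0.2,0,0,0,0,0.3,0,0,0,0,0.3,0,0,0,0,0.3,0])

```text
clock: 8.47
eef_pos: [559.7, 163.3, 21.6]
tool_rot: [-3.141, -0.0, 0.108]
force: [-1.0, 3.3, 0.9]
width: 16.1
gripper_force: 58.9
```

arm_command(series=[45,0,0,0,0,45,0,0,0,0,45,0,0,0,0,45,0,0,0,0,45,0,0,0,0])

```text
clock: 8.88
eef_pos: [559.7, 162.2, 21.4]
tool_rot: [3.141, -0.0, 0.107]
force: [-0.0, 0.0, 0.5]
width: 38.5
gripper_force: 0.0
```

arm_command(series=[45,0,0,-1,0,45,0,0,-2.5,0,45,0,0,-5,0,45,0,0,-8,0,45,0,0,-11,0])

```text
clock: 9.3
eef_pos: [559.2, 162.6, 133.0]
tool_rot: [3.141, 0.001, 0.108]
force: [0.2, 0.3, -0.3]
width: 38.6
gripper_force: 0.0
```

arm_command(series=[45,0,0,0,0,60,0,0,0,0,60,0,0,0,0,60,0,0,0,0,60,0,0,0,0])

```text
clock: 9.72
eef_pos: [558.6, 162.6, 130.3]
tool_rot: [3.141, 0.002, 0.108]
force: [-0.2, -0.4, -0.3]
width: 51.3
gripper_force: 0.0
```

```bash
python3 - <<'E'
from h import *
shift([527.0,28.4,150],.104)
s,D=grab('scene','s7')
np.set_printoptions(precision=0,suppress=True)
# pin top / axis by depth
P=np.array([atd('scene',u,v,D[v,u]) for v in range(178,212) for u in range(366,392)])
for lo in range(40,97,8):
    q=P[(P[:,2]>=lo)&(P[:,2]<lo+8)&(abs(P[:,0]-565)<25)]; 
    if len(q): print(lo,len(q),q.mean(0),q[:,2].max())
cv2.imwrite('pics/c8.png',cv2.resize(s[120:225,290:430,::-1],(800,600),interpolation=cv2.INTER_CUBIC))
E
```

```text
t 9.72 pos [558.6 162.6 130.3] yaw 0.108 shift cm [-4.59 13.   -1.97] turn 0.2 w 51.3 F [-0.2 -0.4 -0.3] gf 0.0
40 28 [565. 161.  43.] 47.403084937028666
48 19 [565. 160.  52.] 55.863332660221204
56 17 [566. 161.  61.] 63.616192277750315
64 18 [566. 161.  69.] 71.7827934974523
72 17 [565. 162.  76.] 79.76026231500953
80 17 [565. 161.  84.] 87.93469598297554
88 29 [561. 162.  91.] 93.74978552496123
```

View pics/c8.png

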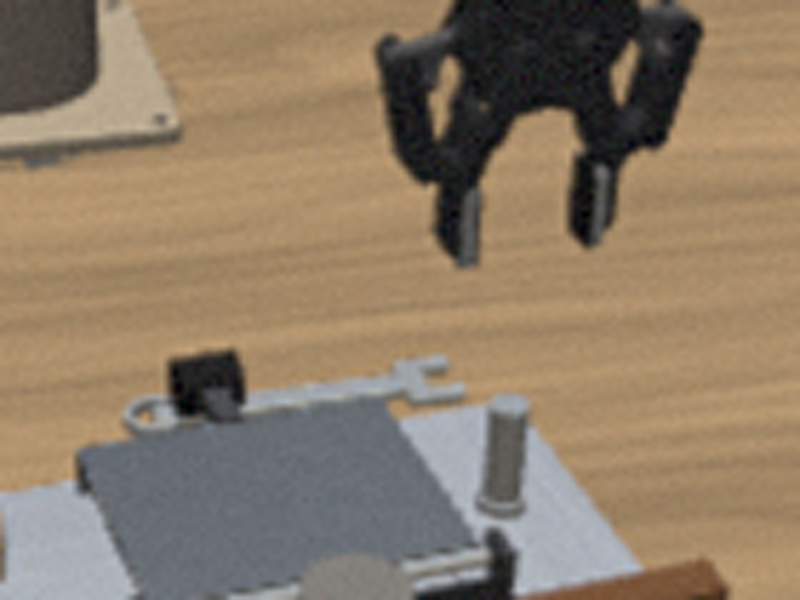

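The pin is seated and upright at crop (505,455): its collar is on the plate, depth puts the top at about 92 mm, and the fingers are clear. The grip is at (205,385). I'll move above the grip.

arm_command(series=[70,-0.9,2.5,0,0,70,-2,6,0,0,70,-3.2,9.5,0,0,70,-4.2,12,0,0,70,-4.5,13,0,0])

```text
clock: 10.18
eef_pos: [526.7, 23.3, 130.8]
tool_rot: [3.139, 0.003, 0.102]
force: [0.1, -0.8, -0.3]
width: 59.9
gripper_force: 0.0
```

arm_command(series=[70,0,0,0,0,70,0,0,0,0,70,0,0,0,0,70,0,0,0,0,70,0,0,0,0])

```text
clock: 10.6
eef_pos: [529.1, 30.7, 131.3]
tool_rot: [-3.141, -0.0, 0.111]
force: [-0.1, 0.3, 0.2]
width: 60.0
gripper_force: 0.0
```

```bash
python3 - <<'E'
from h import *
shift([527.7,28.7,46],.104)
tips('s8',300,350,120,200,94,200)
E
```

```text
t 10.6 pos [529.1  30.7 131.3] yaw 0.111 shift cm [-0.17  0.18  8.53] turn 0.4 w 60.0 F [-0.1  0.3  0.2] gf 0.0
94 14 x [526. 540. 551.] y [16. 25. 46.]
100 326 x [541. 573. 591.] y [-19.  37.  77.]
106 49 x [523. 536. 541.] y [16. 31. 45.]
112 28 x [522. 530. 536.] y [19. 30. 42.]
172 8 x [522. 536. 543.] y [-5. 30. 61.]
178 27 x [519. 539. 544.] y [-7. 59. 68.]
184 27 x [521. 537. 544.] y [-11.  60.  71.]
190 36 x [522. 538. 544.] y [-12.   2.  73.]
196 33 x [523. 536. 545.] y [-12.  60.  72.]
```

The fingers are centred on the grip (grip y 16 to 45, finger mid-line y of about 30). Descend 8.5 cm, close, and check.

arm_command(series=[70,0,0.1,1.5,0,70,0,0.1,3.5,0,70,0,0.1,5.5,0,70,0,0.1,7.5,0,70,0,0.1,8.5,0])

```text
clock: 11.07
eef_pos: [527.8, 28.5, 44.4]
tool_rot: [-3.141, 0.003, 0.109]
force: [-0.0, 0.3, 0.2]
width: 60.0
gripper_force: 0.0
```

arm_command(series=[70,0,0,0,0,20,0,0,0,0,0,0,0,0,0,0,0,0,0,0,0,0,0,0,0])

```text
clock: 11.48
eef_pos: [529.6, 31.2, 48.0]
tool_rot: [-3.138, -0.002, 0.109]
force: [-1.5, 6.8, 2.8]
width: 29.1
gripper_force: 59.6
```

arm_command(series=[0,0,0,0,0,0,0,0,0,0,0,0,0,0,0,0,0,0,0,0,0,0,0,0,0])

```text
clock: 11.9
eef_pos: [529.5, 31.2, 48.0]
tool_rot: [-3.138, -0.002, 0.109]
force: [-1.3, 6.6, 2.6]
width: 29.2
gripper_force: 59.6
```

```bash
python3 - <<'E'
from h import *
shift([527.7,28.7,46],.104)
tips('s9',300,350,150,215,70,125)
E
```

```text
t 11.9 pos [529.5  31.2  48. ] yaw 0.109 shift cm [-0.21  0.22  0.2 ] turn 0.3 w 29.2 F [-1.3  6.6  2.6] gf 59.6
82 5 x [571. 573. 574.] y [-35. -33. -31.]
88 16 x [536. 540. 573.] y [-35.  15.  49.]
94 37 x [533. 541. 612.] y [-32.  22.  55.]
100 989 x [548. 602. 645.] y [-26.  26.  70.]
106 59 x [528. 539. 551.] y [ 7. 31. 55.]
112 59 x [522. 534. 542.] y [ 4. 34. 57.]
118 28 x [523. 537. 544.] y [ 6. 45. 58.]
124 25 x [522. 539. 544.] y [ 2. 46. 60.]
```

Gripped (width 29, 60 N). Opening the guard along its arc, first 11 degrees.

arm_command(series=[0,0.01,0,-0.6,0,0,0.05,0,-1.2,0,0,0.1,0,-1.8,0,0,0.2,0,-2.4,0,0,0.3,0,-3,0])

```text
clock: 12.37
eef_pos: [533.5, 31.6, 77.5]
tool_rot: [-3.138, -0.004, 0.109]
force: [3.7, 6.8, -7.8]
width: 29.0
gripper_force: 59.7
```

arm_command(series=[0,0.13,0,-0.6,0,0,0.28,0,-1.2,0,0,0.46,0,-1.8,0,0,0.66,0,-2.3,0,0,0.88,0,-2.9,0])

```text
clock: 12.78
eef_pos: [543.0, 32.5, 106.5]
tool_rot: [-3.138, -0.005, 0.109]
force: [6.7, 6.7, -9.1]
width: 29.1
gripper_force: 59.8
```

arm_command(series=[0,0.24,0,-0.56,0,0,0.51,0,-1.1,0,0,0.8,0,-1.64,0,0,1.1,0,-2.17,0,0,1.43,0,-2.7,0])

```text
clock: 13.2
eef_pos: [557.5, 34.0, 133.2]
tool_rot: [-3.138, -0.006, 0.109]
force: [8.0, 5.9, -12.7]
width: 28.7
gripper_force: 60.1
```

arm_command(series=[0,0.35,0,-0.5,0,0,0.72,0,-1,0,0,1.1,0,-1.46,0,0,1.5,0,-1.9,0,0,1.93,0,-2.35,0])

```text
clock: 13.62
eef_pos: [575.5, 35.9, 155.9]
tool_rot: [-3.139, -0.003, 0.109]
force: [6.8, 5.0, -14.5]
width: 28.9
gripper_force: 60.4
```

arm_command(series=[0,0,0,0,0,0,0,0,0,0,0,0,0,0,0,0,0,0,0,0,0,0,0,0,0])

```text
clock: 14.03
eef_pos: [575.8, 35.9, 156.1]
tool_rot: [-3.138, -0.004, 0.109]
force: [6.4, 4.9, -12.1]
width: 29.0
gripper_force: 60.7
```

```bash
python3 - <<'E'
from h import *
shift([573,36,157],.104)
p=monitor.read_state()
im,D=grab('scene','s10')
P=np.array([atd('scene',u,v,D[v,u]) for v in range(140,235) for u in range(300,385) if D[v,u]>0])
# plate frame
y=.104;c=np.array([622.9,38.7]);q=P[:,:2]-c
X=q[:,0]*np.cos(y)+q[:,1]*np.sin(y);Y=-q[:,0]*np.sin(y)+q[:,1]*np.cos(y)
m=(abs(Y)<66)&(X>-25)&(X<50)&(P[:,2]>95)&(P[:,2]<200)
for lo in range(-24,50,8):
    k=m&(X>=lo)&(X<lo+8); print(lo,k.sum(),np.percentile(P[k,2],[10,50,90]).round() if k.sum() else '')
k=m&(abs(P[:,2]-(100+60-X))<20); A=np.polyfit(X[k],P[k,2],1); print('angle',np.degrees(np.arctan(-A[0])),k.sum())
# pin
k=(np.hypot(X+50,Y-130)<20)&(P[:,2]>50)&(P[:,2]<100)
if k.sum(): print('pin',X[k].mean(),Y[k].mean(),P[k,2].max(),k.sum())
E
```

```text
t 14.03 pos [575.8  35.9 156.1] yaw 0.109 shift cm [-0.28 -0.04 -0.09] turn 0.3 w 29.0 F [  6.4   4.9 -12.1] gf 60.7
-24 265 [176. 180. 184.]
-16 257 [168. 172. 176.]
-8 259 [161. 165. 169.]
0 267 [153. 157. 161.]
8 262 [146. 149. 153.]
16 270 [137. 141. 146.]
24 271 [130. 134. 138.]
32 278 [122. 126. 130.]
40 270 [114. 118. 122.]
48 75 [110. 113. 116.]
angle 43.96247597078186 2501
pin -45.53793767428039 128.21107104963755 93.61949004382768 111
```

Depth gives the guard at 44.0 degrees, held still, with the pin still home. Handing in.

```bash
python3 -c "
from cell import workorder
print(workorder.finish_job())"
```

```text
the job is handed in; nothing more can be done
None
```

The starting pin stands home and released in the bore, and I handed the job in with the arm holding the guard open at a measured 44 degrees; the hand-in gave no verdict.

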